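# Free the slicer's blade cassette for washing

### The arm

A 6-joint arm with a two-finger parallel gripper is mounted at the origin on the work surface. World frame = base frame: x ahead of the robot, y to its left, z up, the work surface at z = 0. Lengths are in m, angles in rad, forces in N, time in s.
With the tool pointing down it reaches from about 0.3 to 0.775 m from the base axis. Payload 14.6 kg.
Tool frame: the origin (TCP) lies midway between the tips of the shut fingers; the grasp point (between the pads) lies 19 mm behind it (ctrl.pinch_z is the distance from the TCP to the grasp point, in m); z points along the fingers, y is the line along which they close (so a half turn about z gives the same grasp; the last joint's range is limited). The gripper opens to 94 mm and grips with 3 to 60 N. Pads are 16 mm wide; open, the fingers measure 119 mm over their backs; the gripper's body (75 mm by 177 mm) begins 78 mm behind the grasp point.
Start: joints at [-1.29, 0.3, 1.521, -0, 1.321, -0.067], TCP at [0.187, -0.517, 0.205] pointing down, gripper open.
Joint ranges: [-3.03, 3.03], [-0.79, 2.21], [0.23, 2.52], [-1.04, 4.18], [0, 3.07], [-2.55, 2.55]. Speed limits (rad/s): [2.22, 2.22, 2.57, 3.14, 3.14, 3.14].

### API

Orientations are given as [roll, pitch, yaw] about the fixed x, y, z axes, in that order (R = Rz(yaw) Ry(pitch) Rx(roll)).
In Python, from station import ctrl gives the robot as it stands.
- The arm moves only by the tool jog_arm, never from a script. Its argument "motion" is a list of rows, each a list of 7 numbers: the shift along the tool's x, y, z in m, then the turn, a rotation vector about the tool's x, y, z in rad, then the opening, from -1 (shut) to 1 (fully open). In form: [[tx, ty, tz, rx, ry, rz, gripper], ...]. A call has 1 to 5 rows; each row shifts and turns the commanded pose from where the row before left it, along the tool's axes as they then stand; what a row does not reach is not made up. A row lasts 1/10 s, in which the tool goes at most 50 mm and 8.59 degrees, less where a joint would pass 70% of its speed; a pose out of reach is approached as far as the arm can. A call is refused whole if a number of a shift passes 0.05 or a number of a turn 0.15, either way. A call with a gripper value outside its range is refused whole. The fingers move at their own pace and stop on an object; "squeeze" is the grip in N (left out, the last holds). Time passes only in rows, so rows that do not move let the fingers close. It gives the time, the measured TCP pose, the force, the opening and the grip force at its end, in the units of the state.
- ctrl.get_obs(): the state, without advancing time (a new reading comes with each control period).
- ctrl.camera(name): name is "side" or "top"; returns the picture (400x640x3 uint8, red, green, blue); there is no depth.
- ctrl.camera_model(name): a dict with "intrinsics" (3x3 intrinsics, pixels), "k1" (the pictures are not rectified: a ray, as slopes to the right and down, at radius r is drawn at 1 + k1 r^2 times it, then the intrinsics apply), "rvec" (rotation vector, rad) and "tvec" (3), from world to camera coordinates, as OpenCV has them. Camera axes: x right, y down, z forward; pixel columns grow to the right and rows downward; lengths in m; the calibration is good to about 2 mm. A picture is of the moment at which its call begins. camera_model takes no time and is no camera call.
- ctrl.hand_in(): hands the job in; it is judged then, once.
The state is a dict: "time_s": time; "qpos": joint angles; "joint_vel": joint speeds; "tau": joint torques, N m; "ee_pos": TCP position; "eef_rot": TCP orientation; "force": force on the tool from outside, world axes, zero at the start; "moment": the same for the moment, N m; "grip_width": finger opening in m; "grip_force": force on a finger pad.
Only numpy, scipy, OpenCV 4.12 (cv2) and the standard library are available. Lean on these libraries where they do the work, as an engineer would, in place of code of your own. Each camera call takes 0.05 s, during which the arm holds its last target. There are 200 camera calls.

### The job

The blade cassette of the bench slicer has to be washed. The crank knob on top has a left-hand thread: turn it clockwise (seen from above) until you feel it come up against its stop, without forcing it against the stop, which draws the hidden lock pin out of the cassette. Then slide the cassette straight out by its square black grip without straining it in the machine, and set it down (do not drop it) flat in the white washing-up tray, leaving everything else where it stands.

Things in the scene. Friction and masses are not known exactly. Their poses are not given: they have to be found in the camera images.
- slicer: Fixed bench slicer: low metal housing 230 x 120 mm, top 85 mm up, bed standing 20 mm out in front below the cassette (top 20 mm up), black crank knob on top, steel feed mouth (105 mm high) at the rear. Origin on the worktop straight below the knob's vertical axis. Its x axis points to the rear: front face at x = -80 mm, rear at +150 mm; the cassette slides out of the front along -x.
- knob: Black crank knob on the slicer: disc 44 mm across with one arm along the knob's own +x, 93 to 105 mm above the worktop; origin on the turning axis, at its underside. Left-hand thread: clockwise from above loosens. It does not rise. How far it is already loosened differs each time and cannot be seen: the crank may stand at any angle.
- knob_axis (a point): Point on the knob's axis, on the housing top (z 85 mm). From the start the knob turns 2.0 to 5.8 rad clockwise to its stop; the lock pin is clear of the level cassette only over the last 0.8 rad. The slightly springy stop adds about 2 N per mm of peg travel.
- spindle_slip (a joint): Damage indicator: angle in rad by which the pressed-on plastic knob has slipped round on its spindle, clockwise positive. 0 at the start and as long as the knob is not forced; it slips, and is ruined, when it is turned with more than about 24 N at the peg (1.0 N m) against either end of its travel; 0.08 rad is too much. It tells nothing about how far the screw has turned.
- peg_mid (a point): Point on the axis of the crank's upright black peg, 42 mm from the knob's axis, 132 mm above the worktop. The peg is a round sleeve 16 mm in diameter that spins freely, from 104 to 150 mm above the worktop; pinch it from above and lead it round in a circle without turning the hand. Turning takes a steady 6 to 7 N at the peg (less is left when it stands still).
- cassette: Steel blade cassette, about 0.25 kg: flat plate 166 x 70 x 10 mm with a square black grip at its front end, in the slicer's channel, underside 20 mm above the worktop, front 61 mm standing out. Origin at the underside on the axis of the lock pin's hole, below the knob axis when home. Axes parallel to the slicer's when home; plate from x = -141 to +25 mm.
- mouth (a point): Centre of the channel's mouth in the slicer's front face, at the channel floor (z 20 mm). Channel play: 1.5 mm each side and above. The cassette slides out with 1 to 3 N and is clear after 105 mm along the slicer's -x; with the pin still in, it is blocked after 2 to 3 mm. More than 20 N between cassette and slicer in all (weight included) is straining it.
- tab (a point): Centre of the upper part of the cassette's upright square black grip, 20 x 20 mm in section, at x = -130 mm of the cassette, 40 mm above its underside; the grip's top is 58 mm above the underside. 40 mm are free between the grip and the slicer's front face.
- cassette_mid (a point): Middle of the underside of the cassette plate (x = -58 mm of the cassette).
- tray: Fixed white plastic washing-up tray, 160 mm (its x) by 230 mm (its y), walls 5 mm thick and 34 mm high, floor 5 mm thick, open on top. Origin at the centre of its underside, on the worktop.
- mug: Bystander: white mug, 80 mm across, 90 mm high. Origin under its centre. Leave alone.
- jar: Bystander: glass jar, 70 mm across, 85 mm high. Origin under its centre. Leave alone.
- can: Bystander: steel can, 74 mm across, 100 mm high. Origin under its centre. Leave alone.
- bowl: Bystander: white bowl, 110 mm across, 50 mm high. Origin under its centre. Leave alone.
- spoon: Bystander: wooden spoon lying on the worktop. Leave alone.
- oil: Bystander: green glass bottle, 64 mm across, 200 mm high. Origin under its centre. Leave alone.
- salt: Bystander: small white jar with a steel cap, 50 mm across, 80 mm high. Origin under its centre. Leave alone.

How it is judged:
On the way:
1. the cassette has been slid out of the slicer (105 mm or more towards the front) (x of cassette in the frame of slicer below -0.105 m), for 0.1 s.
At the end, for the whole second after the job is handed in: The cassette lies flat, right way up and at rest on the tray's floor (underside within 4 mm of the floor, tilt under 0.1 rad, its middle within the tray: 60 mm along the tray's x and 50 mm along its y of the centre), and is released (x of cassette_mid in the frame of tray between -0.06 and 0.06 m and y of cassette_mid in the frame of tray between -0.05 and 0.05 m and z of cassette_mid in the frame of tray below 0.009 m and angle between cassette's own z axis and vertical below 0.1 rad and linear speed of cassette below 0.02 m/s and contact force between cassette and tray above 0.5 N); the robot touches nothing.
It fails at once if the crank knob is forced, at its stop or the wrong way, so that it slips on its spindle by more than 0.08 rad (value of joint spindle_slip above 0.08 rad or value of joint spindle_slip below -0.08 rad).
It fails at once if the cassette is strained in the slicer: more than 20 N between them (contact force between cassette and slicer above 20 N).
It fails at once if the cassette is dropped: it falls freely faster than 0.5 m/s (contact force between the fingers and cassette below 0.05 N and linear speed of cassette above 0.5 m/s).
It fails at once if a bystander (mug, jar, can, bowl, spoon, oil bottle, salt jar) is moved more than 40 mm (distance of any of mug, jar, can, bowl, spoon, oil, salt from where it was at the start of the episode above 0.04 m).
It also fails if it takes over 72 s, if anything falls off the work surface, if the arm or the gripper's body presses on something with over 40 N, if the wrist force passes 120 N, or if a joint passes its speed limit or range.

## Working session

There is one attempt and no reset: what is moved stays moved. The work goes in short steps, Python scripts to look and compute and a tool call to move; the robot and the scene stay as the last step left them, time stands still between calls to the robot, and variables do not carry over. Pictures are saved under pics/ and viewed, at most 10 in all, crops included, and the job is handed in when it is done.

Besides the shell and the picture viewer there is one more tool, called as name(argument=value, ...), one argument or row to a line, values as JSON. jog_arm: Moves the arm, as the interface text tells. Its arguments: {"type":"object","properties":{"motion":{"type":"array"},"squeeze":{"type":"number"}},"required":["motion"]}

```bash
mkdir -p pics; ls
cat > h.py <<'E'
import numpy as np, cv2
from station import ctrl
def cam(n):
    m=ctrl.camera_model(n); K=np.array(m["intrinsics"],float); R=cv2.Rodrigues(np.array(m["rvec"],float))[0]; return K,m["k1"],R,np.array(m["tvec"],float)
def ray(n,uv):
    K,k,R,t=cam(n); s=np.array([(uv[0]-K[0,2])/K[0,0],(uv[1]-K[1,2])/K[1,1]]); d=s.copy()
    for _ in range(20): d=s/(1+k*(d@d))
    return -R.T@t, R.T@np.array([d[0],d[1],1.])
def onz(n,uv,z):
    o,d=ray(n,uv); return o+d*(z-o[2])/d[2]
def proj(n,p):
    K,k,R,t=cam(n); c=R@np.array(p,float)+t; d=c[:2]/c[2]; d=d*(1+k*(d@d)); return np.array([K[0,0]*d[0]+K[0,2],K[1,1]*d[1]+K[1,2]])
def save(n,f):
    im=ctrl.camera(n)[:,:,::-1].copy(); cv2.imwrite(f,im); return im
E
python3 - <<'E'
from h import *
for n in("top","side"):
    save(n,f"pics/{n}0.png"); K,k,R,t=cam(n); print(n,K[0,0],k,-R.T@t,R[2])
print(ctrl.get_obs())
E
```

```text
pics
top 393.6599762468133 0.03165962982347393 [0.44913055 0.11073072 1.31143424] [ 0.13845524  0.00824781 -0.99033435]
side 471.63225054514356 -0.082603518158079 [-0.2646339   0.61148396  0.86332752] [ 0.69957573 -0.4009819  -0.5914451 ]
{'time_s': 0.1, 'qpos': array([-1.28961039e+00,  3.00411486e-01,  1.52152621e+00, -2.36411283e-05,
        1.32069881e+00, -6.66243614e-02]), 'joint_vel': array([ 0.00134184, -0.00157041, -0.0006432 , -0.00053005, -0.00024562,
       -0.00079332]), 'tau': array([ 1.41501573e-04, -5.32649410e+01, -3.53284085e+01,  7.09344330e-02,
        2.35522381e-02, -6.52036351e-05]), 'ee_pos': array([ 0.1873743 , -0.51684407,  0.20494224]), 'eef_rot': array([-3.14054960e+00, -4.66452678e-05,  3.47816138e-01]), 'force': array([-0.28174046,  0.77912844,  0.20169147]), 'moment': array([-0.00710782, -0.03397375, -0.07082835]), 'grip_force': 0.0, 'grip_width': 0.09370724866043924}
```

View pics/top0.png

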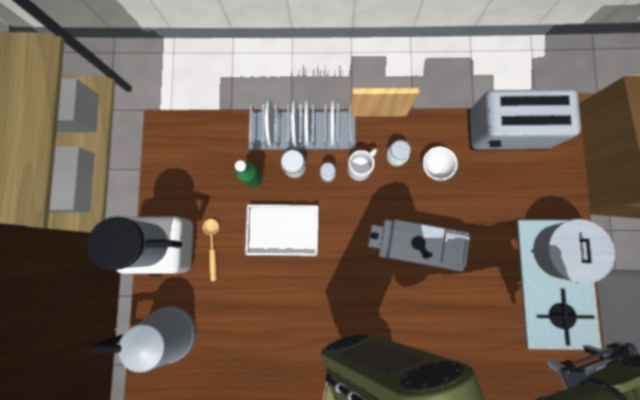

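View pics/side0.png

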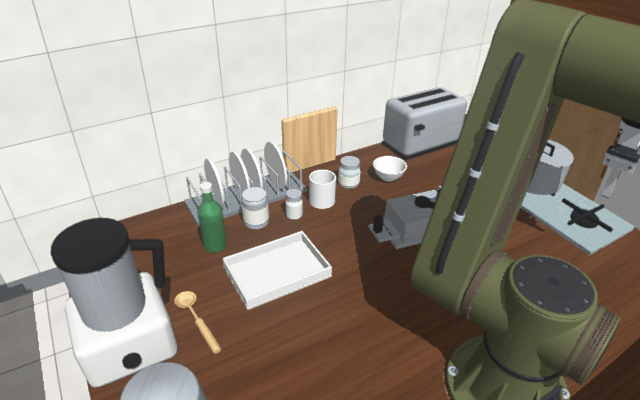

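The top view shows the slicer around (425,245), with the grip at about (375,237), the knob and peg at about (421,243), and the tray at about (282,230). World +y points left in the picture. I'll zoom in and measure.

Run:
```python
from h import *
im=cv2.imread("pics/top0.png"); c=im[195:285,355:485]; cv2.imwrite("pics/c1.png",cv2.resize(c,None,fx=6,fy=6,interpolation=cv2.INTER_CUBIC))
g=im.max(2); m=np.zeros_like(g); m[210:275,364:475]=(g[210:275,364:475]<62)
n,l,s,ce=cv2.connectedComponentsWithStats(m)
for i in range(1,n):
    if s[i,4]>10: print(s[i],ce[i])
m=np.zeros_like(g); m[190:270,230:335]=(im.min(2)[190:270,230:335]>150)
cs,_=cv2.findContours(m,0,1); k=max(cs,key=cv2.contourArea); r=cv2.minAreaRect(k); b=cv2.boxPoints(r); print(r)
P=[onz("top",p,.034) for p in b]; print(np.round(P,4), np.mean(P,0), [np.linalg.norm(P[i]-P[i-1]) for i in range(4)])
```

```text
[452 220  23  10  85] [460.77647059 224.94117647]
[446 223   5   4  11] [448.45454545 224.63636364]
[369 233   9   5  37] [373.37837838 234.97297297]
[412 237  20  21 203] [420.55665025 246.12807882]
[364 254  21  10 122] [372.18852459 258.78688525]
[468 258   7   9  41] [471.09756098 261.92682927]
[389 261  12   6  26] [394.         263.53846154]
((281.4474792480469, 229.5197296142578), (72.19266510009766, 50.42655563354492), 1.1934894323349)
[[0.4499 0.3798 0.034 ]
 [0.6132 0.3809 0.034 ]
 [0.6076 0.1446 0.034 ]
 [0.4445 0.1478 0.034 ]] [0.52882143 0.26327549 0.034     ] [np.float64(0.23201600022431257), np.float64(0.16330946204227526), np.float64(0.2363091736985889), np.float64(0.16309857952699958)]
```

View pics/c1.png

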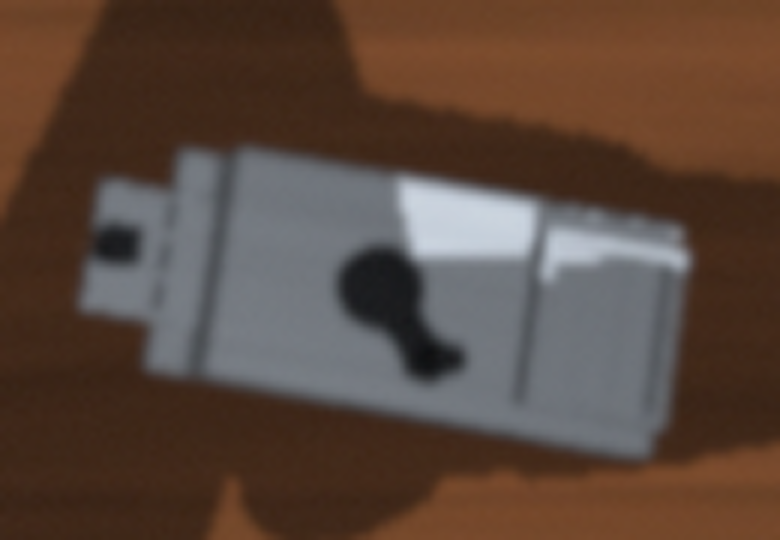

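Run:
```python
from h import *
px=lambda x,y:(355+(x+.5)/6-.5,195+(y+.5)/6-.5)
k=onz("top",px(380,287),.105); print("knob",k)
for q in [(430,362),(425,370),(455,358)]: print(q,onz("top",px(*q),.104),onz("top",px(*q),.150))
for q in [(240,150),(690,230),(650,458),(200,375)]: print("edge",onz("top",px(*q),.085))
for q in [(117,243),(110,243),(120,240)]: print("grip",onz("top",px(*q),.078))
g=onz("top",px(117,243),.078); d=k-g; print(np.hypot(*d[:2]),np.arctan2(d[1],d[0]))
print("tray", [onz("side",p,.034) for p in ((224,264),(302,235),(330,268),(250,302))])
```

```text
knob [ 0.48376379 -0.16053124  0.105     ]
(430, 362) [ 0.44625572 -0.18444773  0.104     ] [ 0.44636524 -0.17320222  0.15      ]
(425, 370) [ 0.44227176 -0.18178884  0.104     ] [ 0.44253306 -0.17064463  0.15      ]
(455, 358) [ 0.4482557  -0.19703975  0.104     ] [ 0.44828903 -0.18531453  0.15      ]
edge [ 0.55505889 -0.09520884  0.085     ]
edge [ 0.51347926 -0.32445801  0.085     ]
edge [ 0.39817016 -0.29802669  0.085     ]
edge [ 0.43960816 -0.07164823  0.085     ]
grip [ 0.50735659 -0.03136213  0.078     ]
grip [ 0.5073617  -0.02773134  0.078     ]
grip [ 0.50890808 -0.0329488   0.078     ]
0.13130605223779762 -1.751455407577232
tray [array([0.58690783, 0.37875846, 0.034     ]), array([0.58942277, 0.15412285, 0.034     ]), array([0.44473763, 0.15378479, 0.034     ]), array([0.43999299, 0.37199972, 0.034     ])]
```

jog_arm(
  motion=[
    [0,0,0,0,0,0.13,1],
    [0,0,0,0,0,0.13,1],
    [0,0,0,0,0,0.13,1],
    [0,0,0,0,0,0.138,1],
  ],
)

```text
time_s: 0.5
ee_pos: [0.1874, -0.5169, 0.2051]
eef_rot: [-3.141, 0.0, -0.186]
force: [-0.2, -0.5, -0.5]
grip_width: 0.0941
grip_force: 0.0
```

jog_arm(
  motion=[
    [0.02,-0.035,0,0,0,0,1],
    [0.02,-0.035,0,0,0,0,1],
    [0.02,-0.035,0,0,0,0,1],
    [0.02,-0.035,0,0,0,0,1],
    [0.02,-0.035,0,0,0,0,1],
  ],
)

```text
time_s: 1.0
ee_pos: [0.3179, -0.3614, 0.2053]
eef_rot: [-3.141, 0.0, -0.18]
force: [-0.0, -0.9, -0.1]
grip_width: 0.0938
grip_force: 0.0
```

jog_arm(
  motion=[
    [0.02,-0.035,0,0,0,0,1],
    [0.02,-0.035,0,0,0,0,1],
    [0.02,-0.035,0,0,0,0,1],
    [0.02,-0.035,0,0,0,0,1],
    [0,0,0,0,0,0,1],
  ],
)

```text
time_s: 1.5
ee_pos: [0.4228, -0.2365, 0.2052]
eef_rot: [-3.141, 0.0, -0.176]
force: [0.0, -0.3, 0.1]
grip_width: 0.0942
grip_force: 0.0
```

Run:
```python
from h import *
im=save("side","pics/s1.png"); cv2.imwrite("pics/s1c.png",cv2.resize(im[150:290,340:540],None,fx=4,fy=4,interpolation=cv2.INTER_CUBIC))
for p in [(.4478,-.185,.150),(.4478,-.185,.104),(.4836,-.161,.105),(.507,-.0315,.078),ctrl.get_obs()["ee_pos"]]:
    u=proj("side",p); print(u,(u-[340,150]+.5)*4-.5)
```

```text
[439.91950448 190.86061916] [401.17801793 164.94247662]
[437.14399517 204.77087291] [390.07598068 220.58349165]
[421.74801566 200.19992783] [328.49206263 202.2997113 ]
[377.4002993  217.80928433] [151.10119718 272.7371373 ]
[465.48471061 172.76339461] [503.43884246  92.55357844]
```

View pics/s1c.png

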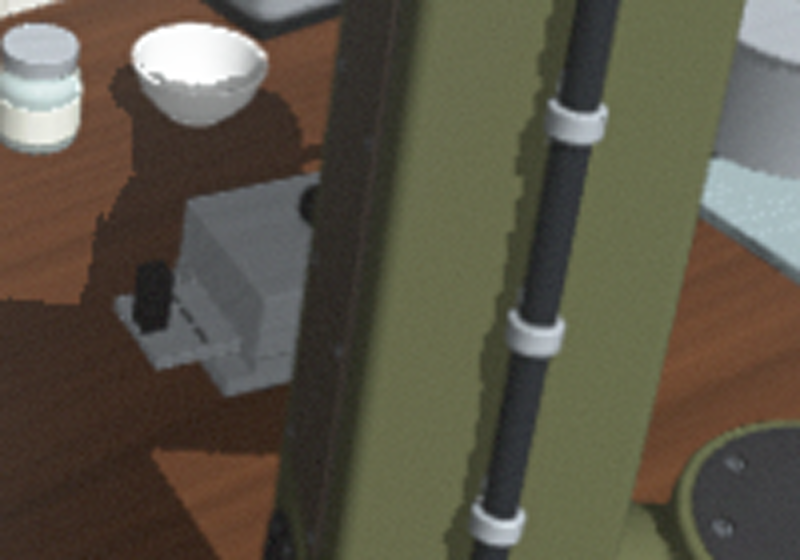

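The arm covers the peg in this view. The grip shows at crop (154,268), within about 1 px of the prediction, so the estimate holds. Next I go over the peg and down.

jog_arm(
  motion=[
    [0.008,-0.028,0,0,0,0,1],
    [0.008,-0.027,0,0,0,0.004,1],
    [0,0,0.03,0,0,0,1],
    [0,0,0.03,0,0,0,1],
    [0,0,0.029,0,0,0,1],
  ],
)

```text
time_s: 2.05
ee_pos: [0.4459, -0.1889, 0.1153]
eef_rot: [3.141, 0.0, -0.185]
force: [0.1, -0.7, 0.1]
grip_width: 0.0941
grip_force: 0.0
```

jog_arm(
  motion=[
    [0,0,0,0,0,0,0],
    [0,0,0,0,0,0,-0.3],
  ],
  squeeze=6,
)

```text
time_s: 2.25
ee_pos: [0.4464, -0.1889, 0.1171]
eef_rot: [-3.142, 0.0, -0.185]
force: [0.5, -0.7, 0.8]
grip_width: 0.0811
grip_force: 0.0
```

jog_arm(
  motion=[
    [0.001,-0.004,0,0,0,-0.005,-0.6],
    [0,0,0,0,0,0,-0.6],
    [0,0,0,0,0,0,-0.6],
    [0,0,0,0,0,0,-0.6],
    [0,0,0,0,0,0,-0.6],
  ],
)

```text
time_s: 2.75
ee_pos: [0.4483, -0.1845, 0.1167]
eef_rot: [3.142, -0.0, -0.179]
force: [0.4, -0.4, 0.1]
grip_width: 0.0411
grip_force: 0.0
```

jog_arm(
  motion=[
    [0,0,0,0,0,0,-1],
    [0,0,0,0,0,0,-1],
    [0,0,0,0,0,0,-1],
    [0,0,0,0,0,0,-1],
    [0,0,0,0,0,0,-1],
  ],
)

```text
time_s: 3.25
ee_pos: [0.4483, -0.1847, 0.1165]
eef_rot: [3.141, -0.0, -0.179]
force: [-0.5, -2.8, 0.4]
grip_width: 0.0159
grip_force: 6.0
```

Run:
```python
from h import *
a=2.370
for n,s in ((10,.18),(22,.18)):
    for i in range(n):
        d=.042*np.array([np.cos(a+s)-np.cos(a),np.sin(a+s)-np.sin(a)])*1000
        a+=s; print(f"{a:.2f} {d.round(1)}",end=" | ")
    print()
```

```text
2.55 [-4.8 -5.9] | 2.73 [-3.6 -6.6] | 2.91 [-2.4 -7.2] | 3.09 [-1.1 -7.5] | 3.27 [ 0.3 -7.5] | 3.45 [ 1.6 -7.4] | 3.63 [ 2.9 -7. ] | 3.81 [ 4.1 -6.3] | 3.99 [ 5.2 -5.5] | 4.17 [ 6.1 -4.5] | 
4.35 [ 6.8 -3.3] | 4.53 [ 7.3 -2. ] | 4.71 [ 7.5 -0.7] | 4.89 [7.5 0.7] | 5.07 [7.3 2. ] | 5.25 [6.8 3.3] | 5.43 [6.1 4.4] | 5.61 [5.2 5.5] | 5.79 [4.2 6.3] | 5.97 [3.  6.9] | 6.15 [1.7 7.4] | 6.33 [0.3 7.5] | 6.51 [-1.   7.5] | 6.69 [-2.4  7.2] | 6.87 [-3.6  6.6] | 7.05 [-4.7  5.9] | 7.23 [-5.7  4.9] | 7.41 [-6.5  3.8] | 7.59 [-7.1  2.6] | 7.77 [-7.4  1.3] | 7.95 [-7.5 -0. ] | 8.13 [-7.4 -1.4] |
```

jog_arm(
  motion=[
    [0,0,0,0,0,0,-1],
    [-0.0048,-0.0059,0,0,0,0,-1],
    [-0.0036,-0.0066,0,0,0,0,-1],
    [-0.0024,-0.0072,0,0,0,0,-1],
  ],
  squeeze=20,
)

```text
time_s: 3.65
ee_pos: [0.4418, -0.1634, 0.1165]
eef_rot: [3.141, -0.002, -0.18]
force: [9.2, -7.3, -7.0]
grip_width: 0.0158
grip_force: 20.0
```

jog_arm(
  motion=[
    [0.0002,-0.0073,0,0,0,0,-1],
    [0.0006,-0.0074,0,0,0,0,-1],
    [0.0016,-0.0074,0,0,0,0,-1],
  ],
)

```text
time_s: 3.95
ee_pos: [0.4476, -0.1421, 0.1165]
eef_rot: [3.14, -0.001, -0.179]
force: [2.1, -9.9, -3.8]
grip_width: 0.0154
grip_force: 20.0
```

jog_arm(
  motion=[
    [0.0038,-0.0066,0,0,0,0,-1],
    [0.0041,-0.0061,0,0,0,0,-1],
    [0.0051,-0.0053,0,0,0,0,-1],
    [0.006,-0.0043,0,0,0,0,-1],
  ],
)

```text
time_s: 4.35
ee_pos: [0.4698, -0.1234, 0.1163]
eef_rot: [3.141, 0.001, -0.179]
force: [-4.8, -9.1, -0.8]
grip_width: 0.0159
grip_force: 20.0
```

jog_arm(
  motion=[
    [0.0025,-0.0009,0,0,0,0,-1],
    [0.0023,-0.001,0,0,0,0,-1],
    [0.0023,-0.0009,0,0,0,0,-1],
  ],
)

```text
time_s: 4.65
ee_pos: [0.4769, -0.1217, 0.1162]
eef_rot: [3.141, 0.002, -0.179]
force: [-5.8, -2.8, 3.5]
grip_width: 0.0154
grip_force: 20.0
```

jog_arm(
  motion=[
    [0.0024,-0.0007,0,0,0,0,-1],
    [0.0024,-0.0007,0,0,0,0,-1],
    [0.0025,-0.0006,0,0,0,0,-1],
  ],
)

```text
time_s: 4.95
ee_pos: [0.4844, -0.121, 0.1162]
eef_rot: [3.141, 0.002, -0.179]
force: [-6.2, -2.5, 3.0]
grip_width: 0.0155
grip_force: 20.0
```

jog_arm(
  motion=[
    [0.0025,-0.0003,0,0,0,0,-1],
    [0.0025,-0.0002,0,0,0,0,-1],
    [0.0025,0.0,0,0,0,0,-1],
  ],
)

```text
time_s: 5.25
ee_pos: [0.4918, -0.1217, 0.1162]
eef_rot: [-3.141, 0.003, -0.179]
force: [-6.9, -0.5, 3.5]
grip_width: 0.0156
grip_force: 20.0
```

jog_arm(
  motion=[
    [0.0025,0.0001,0,0,0,0,-1],
    [0.0025,0.0002,0,0,0,0,-1],
    [0.0025,0.0004,0,0,0,0,-1],
  ],
)

```text
time_s: 5.55
ee_pos: [0.499, -0.1236, 0.1161]
eef_rot: [-3.141, 0.003, -0.179]
force: [-7.6, -0.9, 3.0]
grip_width: 0.0154
grip_force: 20.0
```

jog_arm(
  motion=[
    [0.0025,0.0005,0,0,0,0,-1],
    [0.0024,0.0007,0,0,0,0,-1],
    [0.0024,0.0008,0,0,0,0,-1],
  ],
)

```text
time_s: 5.85
ee_pos: [0.5057, -0.1268, 0.1161]
eef_rot: [-3.141, 0.003, -0.179]
force: [-6.6, 1.3, 3.2]
grip_width: 0.0153
grip_force: 20.0
```

jog_arm(
  motion=[
    [0.0023,0.001,0,0,0,0,-1],
    [0.0023,0.0011,0,0,0,0,-1],
    [0.0022,0.0012,0,0,0,0,-1],
  ],
)

```text
time_s: 6.15
ee_pos: [0.5119, -0.1311, 0.1161]
eef_rot: [-3.141, 0.003, -0.179]
force: [-6.7, 0.8, 3.8]
grip_width: 0.0158
grip_force: 20.0
```

jog_arm(
  motion=[
    [0.0021,0.0013,0,0,0,0,-1],
    [0.0021,0.0015,0,0,0,0,-1],
    [0.002,0.0016,0,0,0,0,-1],
  ],
)

```text
time_s: 6.45
ee_pos: [0.5172, -0.1364, 0.1161]
eef_rot: [-3.141, 0.003, -0.179]
force: [-7.0, 2.5, 4.1]
grip_width: 0.0153
grip_force: 20.0
```

jog_arm(
  motion=[
    [0.0018,0.0017,0,0,0,0,-1],
    [0.0017,0.0019,0,0,0,0,-1],
    [0.0016,0.0019,0,0,0,0,-1],
  ],
)

```text
time_s: 6.75
ee_pos: [0.5213, -0.1426, 0.1161]
eef_rot: [-3.14, 0.003, -0.179]
force: [-6.5, 4.2, 3.8]
grip_width: 0.0153
grip_force: 20.0
```

jog_arm(
  motion=[
    [0.0016,0.0021,0,0,0,0,-1],
    [0.0014,0.0021,0,0,0,0,-1],
    [0.0012,0.0022,0,0,0,0,-1],
  ],
)

```text
time_s: 7.05
ee_pos: [0.5244, -0.1495, 0.1161]
eef_rot: [-3.14, 0.003, -0.179]
force: [-5.7, 5.1, 3.8]
grip_width: 0.0154
grip_force: 20.0
```

jog_arm(
  motion=[
    [0.0012,0.0022,0,0,0,0,-1],
    [0.001,0.0023,0,0,0,0,-1],
    [0.0008,0.0024,0,0,0,0,-1],
  ],
)

```text
time_s: 7.35
ee_pos: [0.5262, -0.1567, 0.1161]
eef_rot: [-3.14, 0.003, -0.179]
force: [-4.6, 6.9, 3.2]
grip_width: 0.0155
grip_force: 20.0
```

jog_arm(
  motion=[
    [0.0007,0.0024,0,0,0,0,-1],
    [0.0006,0.0025,0,0,0,0,-1],
    [0.0004,0.0025,0,0,0,0,-1],
  ],
)

```text
time_s: 7.65
ee_pos: [0.5267, -0.1642, 0.1161]
eef_rot: [-3.139, 0.002, -0.179]
force: [-3.4, 6.3, 3.3]
grip_width: 0.0154
grip_force: 20.0
```

jog_arm(
  motion=[
    [0.0002,0.0025,0,0,0,0,-1],
    [0.0001,0.0025,0,0,0,0,-1],
    [0.0,0.0025,0,0,0,0,-1],
  ],
)

```text
time_s: 7.95
ee_pos: [0.5263, -0.1693, 0.1161]
eef_rot: [-3.135, 0.002, -0.179]
force: [1.2, 23.5, 6.0]
grip_width: 0.0156
grip_force: 20.1
```

That's the stop: 23 N tangential. I back off at once.

jog_arm(
  motion=[
    [0,-0.005,0,0,0,0,-1],
    [0,-0.001,0,0,0,0,-1],
  ],
)

```text
time_s: 8.15
ee_pos: [0.5268, -0.1665, 0.1162]
eef_rot: [3.141, 0.002, -0.179]
force: [-5.1, -2.4, 1.1]
grip_width: 0.0157
grip_force: 20.0
```

Stop confirmed: 3.76 rad turned in all, and I have eased off it. The peg now stands beside the axis, clear of the gripper body at the cassette grip. I release it and rise.

jog_arm(
  motion=[
    [0,0,0,0,0,0,-0.4],
    [0,0,0,0,0,0,-0.1],
    [0,0,0,0,0,0,-0.1],
    [0,0,-0.03,0,0,0,-0.1],
    [0,0,-0.03,0,0,0,-0.1],
  ],
  squeeze=3,
)

```text
time_s: 8.65
ee_pos: [0.5269, -0.1668, 0.1767]
eef_rot: [-3.141, 0.002, -0.179]
force: [0.5, 0.4, 0.1]
grip_width: 0.042
grip_force: 0.0
```

Run:
```python
from h import *
print(ctrl.get_obs()["ee_pos"],ctrl.get_obs()["grip_width"])
R={}
for n,f,(r0,r1,c0,c1) in (("top","pics/top0.png",(228,245,366,382)),("side","pics/s1.png",(210,238,368,390))):
    g=cv2.imread(f).max(2)[r0:r1,c0:c1]; m=(g<60).astype(np.uint8)
    k,l,s,ce=cv2.connectedComponentsWithStats(m); i=1+np.argmax(s[1:,4]); x,y,w,h,a=s[i]
    print(n,x+c0,y+r0,w,h,a,ce[i]+[c0,r0]); R[n]=ce[i]+[c0,r0]
o1,d1=ray("top",R["top"]);o2,d2=ray("side",R["side"])
A=np.stack([d1,-d2],1); t=np.linalg.lstsq(A,o2-o1,rcond=None)[0]; print(o1+t[0]*d1,o2+t[1]*d2)
# predicted outlines
c=np.array([.508,-.0345]); ex=np.array([-.179,-.984]); ey=np.array([.984,-.179])
for n in R:
    q=np.array([proj(n,[*(c+a*ex+b*ey),z]) for a in(-.01,.01) for b in(-.01,.01) for z in(.03,.078)]); print(n,q.min(0),q.max(0),cv2.convexHull(q.astype(np.float32)).mean(0), proj(n,[*c,.054]))
```

```text
[ 0.52693528 -0.16681785  0.17666608] 0.042049732557177984
top 370 233 8 5 35 [373.42857143 235.05714286]
side 371 210 13 23 181 [377.59668508 222.        ]
[ 0.50814659 -0.03102128  0.06307092] [ 0.50642165 -0.03330452  0.06324864]
top [369.80138448 231.14121024] [378.77044802 239.19326088] [[374.2449  235.21931]] [374.2039505 235.2377405]
side [371.70672209 214.34375614] [383.09083964 233.98238586] [[377.33423 224.13591]] [377.316215   224.19456932]
```

jog_arm(
  motion=[
    [-0.011,-0.032,0,0,0,0,-0.1],
    [-0.011,-0.032,0,0,0,0,-0.1],
    [-0.011,-0.032,0,0,0,0,-0.1],
    [-0.01,-0.032,0,0,0,0,-0.1],
    [0,0,0,0,0,0,-0.1],
  ],
)

```text
time_s: 9.15
ee_pos: [0.5074, -0.0305, 0.1767]
eef_rot: [-3.141, -0.0, -0.176]
force: [0.4, 0.0, -0.0]
grip_width: 0.0422
grip_force: 0.0
```

jog_arm(
  motion=[
    [0.0005,0.003,0,0,0,0.004,-0.1],
    [0,0,0.03,0,0,0,-0.1],
    [0,0,0.03,0,0,0,-0.1],
    [0,0,0.02,0,0,0,-0.1],
    [0,0,0,0,0,0,-0.1],
  ],
)

```text
time_s: 9.65
ee_pos: [0.5066, -0.0375, 0.0941]
eef_rot: [3.141, 0.004, -0.185]
force: [-0.3, -0.8, 0.8]
grip_width: 0.0423
grip_force: 0.0
```

Run:
```python
from h import *
print(ctrl.get_obs()["ee_pos"])
a=save("side","pics/s2.png"); b=save("top","pics/t2.png")
A=cv2.resize(a[150:270,330:450],None,fx=4,fy=4,interpolation=cv2.INTER_CUBIC); B=cv2.resize(b[190:290,340:420],(384,480),interpolation=cv2.INTER_CUBIC)
cv2.imwrite("pics/c2.png",np.hstack([A,B[:,:310]]))
```

```text
[ 0.50656574 -0.03746537  0.09407576]
```

View pics/c2.png

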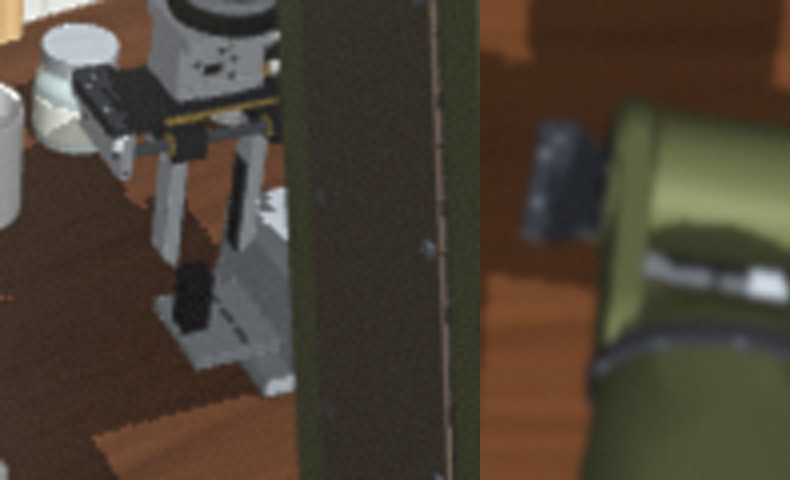

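The side view shows the two fingertips straddling the grip top, at (167,258) and (235,248) against (194,268). I shift 4 mm and go down.

jog_arm(
  motion=[
    [0,-0.004,0,0,0,-0.005,-0.1],
    [0,0,0.02,0,0,0,-0.1],
    [0,0,0.02,0,0,0,-0.1],
    [0,0,0.012,0,0,0,-0.1],
    [0,0,0,0,0,0,-0.1],
  ],
)

```text
time_s: 10.25
ee_pos: [0.5082, -0.0323, 0.0439]
eef_rot: [3.142, 0.001, -0.178]
force: [-0.0, 0.5, 0.5]
grip_width: 0.0426
grip_force: 0.0
```

jog_arm(
  motion=[
    [0,0,0.002,0,0,0.001,-0.4],
    [0,0,0,0,0,0,-0.5],
    [0,0,0,0,0,0,-0.7],
    [0,0,0,0,0,0,-0.7],
  ],
  squeeze=3,
)

```text
time_s: 10.65
ee_pos: [0.5089, -0.0326, 0.0432]
eef_rot: [3.141, -0.001, -0.179]
force: [-0.5, -0.7, 5.3]
grip_width: 0.0201
grip_force: 3.0
```

jog_arm(
  motion=[
    [0,0,-0.001,0,0,0,-0.8],
    [0,0,0,0,0,0,-0.8],
  ],
)

```text
time_s: 10.85
ee_pos: [0.5084, -0.0323, 0.0435]
eef_rot: [-3.141, 0.0, -0.179]
force: [0.5, 0.4, -0.8]
grip_width: 0.0195
grip_force: 3.0
```

jog_arm(
  motion=[
    [0,0,0,0,0,0,-1],
    [0,0,0,0,0,0,-1],
  ],
  squeeze=15,
)

```text
time_s: 11.05
ee_pos: [0.5084, -0.0323, 0.0434]
eef_rot: [-3.141, 0.0, -0.179]
force: [-0.1, 0.7, -1.1]
grip_width: 0.02
grip_force: 15.0
```

jog_arm(
  motion=[
    [0,0,0,0,0,0,-1],
    [0,0,0,0,0,0,-1],
  ],
  squeeze=40,
)

```text
time_s: 11.25
ee_pos: [0.5084, -0.0324, 0.0434]
eef_rot: [-3.142, 0.0, -0.179]
force: [0.0, 0.4, -1.4]
grip_width: 0.0199
grip_force: 40.0
```

jog_arm(
  motion=[
    [0,-0.001,0,0,0,0,-1],
    [0,-0.001,0,0,0,0,-1],
    [0,-0.001,0,0,0,0,-1],
  ],
)

```text
time_s: 11.55
ee_pos: [0.509, -0.0294, 0.0434]
eef_rot: [3.142, 0.0, -0.179]
force: [0.1, -1.2, -2.3]
grip_width: 0.02
grip_force: 40.0
```

jog_arm(
  motion=[
    [0,-0.001,0,0,0,0,-1],
    [0,-0.001,0,0,0,0,-1],
    [0,-0.002,0,0,0,0,-1],
    [0,-0.002,0,0,0,0,-1],
  ],
)

```text
time_s: 11.95
ee_pos: [0.5101, -0.0234, 0.0434]
eef_rot: [-3.142, 0.0, -0.179]
force: [0.0, 0.3, -2.2]
grip_width: 0.0196
grip_force: 40.0
```

jog_arm(
  motion=[
    [0,-0.005,0,0,0,0,-1],
    [0,-0.005,0,0,0,0,-1],
    [0,-0.005,0,0,0,0,-1],
    [0,-0.005,0,0,0,0,-1],
    [0,-0.005,0,0,0,0,-1],
  ],
  squeeze=55,
)

```text
time_s: 12.45
ee_pos: [0.5146, 0.0015, 0.0434]
eef_rot: [-3.142, -0.0, -0.179]
force: [-0.5, 0.0, -2.9]
grip_width: 0.0196
grip_force: 55.0
```

jog_arm(
  motion=[
    [0,-0.006,0,0,0,0,-1],
    [0,-0.006,0,0,0,0,-1],
    [0,-0.006,0,0,0,0,-1],
    [0,-0.006,0,0,0,0,-1],
    [0,-0.006,0,0,0,0,-1],
  ],
)

```text
time_s: 12.95
ee_pos: [0.52, 0.0311, 0.0435]
eef_rot: [-3.142, -0.0, -0.179]
force: [0.2, -0.4, -2.6]
grip_width: 0.0197
grip_force: 55.0
```

jog_arm(
  motion=[
    [0,-0.006,0,0,0,0,-1],
    [0,-0.006,0,0,0,0,-1],
    [0,-0.006,0,0,0,0,-1],
    [0,-0.006,0,0,0,0,-1],
    [0,-0.004,0,0,0,0,-1],
  ],
)

```text
time_s: 13.45
ee_pos: [0.525, 0.0587, 0.0434]
eef_rot: [-3.142, -0.0, -0.179]
force: [-0.5, 0.0, -2.5]
grip_width: 0.02
grip_force: 55.0
```

jog_arm(
  motion=[
    [0,-0.006,0,0,0,0,-1],
    [0,-0.006,0,0,0,0,-1],
    [0,-0.006,0,0,0,0,-1],
    [0,-0.006,0,0,0,0,-1],
    [0,-0.006,0,0,0,0,-1],
  ],
)

```text
time_s: 13.95
ee_pos: [0.5303, 0.0881, 0.0434]
eef_rot: [-3.142, 0.0, -0.179]
force: [0.4, -0.3, -2.6]
grip_width: 0.0196
grip_force: 55.0
```

Out by 122 mm, and the wrist carries the full weight. I lift, turn it square to the tray and carry it across.

jog_arm(
  motion=[
    [0,-0.01,-0.006,0,0,0,-1],
    [0,-0.01,-0.012,0,0,0,-1],
    [0,0,-0.014,0,0,-0.06,-1],
    [0,0,-0.014,0,0,-0.06,-1],
    [0,0,-0.008,0,0,-0.059,-1],
  ],
  squeeze=60,
)

```text
time_s: 14.45
ee_pos: [0.5344, 0.1081, 0.0997]
eef_rot: [-3.141, -0.002, 0.003]
force: [-0.0, -0.6, -2.4]
grip_width: 0.0195
grip_force: 60.0
```

jog_arm(
  motion=[
    [-0.002,-0.02,0,0,0,0,-1],
    [-0.002,-0.025,0,0,0,0,-1],
    [-0.002,-0.025,0,0,0,0,-1],
    [-0.002,-0.025,0,0,0,0,-1],
    [-0.001,-0.025,0,0,0,0,-1],
  ],
)

```text
time_s: 14.95
ee_pos: [0.5247, 0.2291, 0.0986]
eef_rot: [-3.141, -0.001, 0.0]
force: [0.7, 0.3, -2.9]
grip_width: 0.0198
grip_force: 60.0
```

jog_arm(
  motion=[
    [0,-0.025,0,0,0,0,-1],
    [0,-0.025,0,0,0,0,-1],
    [0,-0.025,0,0,0,0,-1],
    [0,-0.02,0,0,0,0,-1],
    [0,0,0,0,0,0,-1],
  ],
)

```text
time_s: 15.45
ee_pos: [0.5244, 0.325, 0.0983]
eef_rot: [-3.141, -0.001, 0.002]
force: [-0.4, -0.3, -1.9]
grip_width: 0.0194
grip_force: 60.0
```

Run:
```python
from h import *
a=save("side","pics/s3.png"); b=save("top","pics/t3.png")
A=cv2.resize(a[180:330,200:360],None,fx=2.5,fy=2.5,interpolation=cv2.INTER_CUBIC); B=cv2.resize(b[170:290,230:358],(400,375),interpolation=cv2.INTER_CUBIC)
cv2.imwrite("pics/c3.png",np.hstack([A,B]))
```

View pics/c3.png

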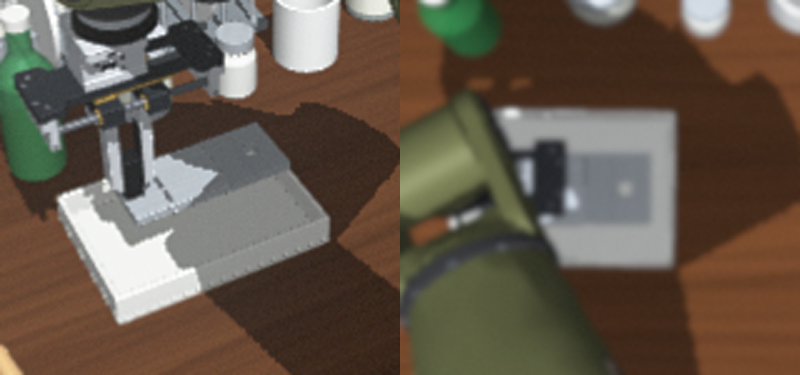

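The cassette hangs level over the tray: the plate in the top view spans x 580–650 inside the tray, 500–675, and is clear of the walls. I lower it.

jog_arm(
  motion=[
    [0,0,0.02,0,0,0,-1],
    [0,0,0.02,0,0,0,-1],
    [0,0,0.015,0,0,0,-1],
    [0,0,0.008,0,0,0,-1],
    [0,0,0.002,0,0,0,-1],
  ],
)

```text
time_s: 16.05
ee_pos: [0.5247, 0.3219, 0.0319]
eef_rot: [3.141, 0.001, -0.001]
force: [0.8, 0.6, -2.5]
grip_width: 0.0194
grip_force: 60.0
```

jog_arm(
  motion=[
    [0,0,0.001,0,0,0,-1],
    [0,0,0.001,0,0,0,-1],
    [0,0,0.001,0,0,0,-1],
    [0,0,0,0,0,0,-1],
  ],
)

```text
time_s: 16.45
ee_pos: [0.5249, 0.3224, 0.0297]
eef_rot: [-3.141, -0.0, -0.0]
force: [-0.2, -1.0, -2.2]
grip_width: 0.0195
grip_force: 60.0
```

jog_arm(
  motion=[
    [0,0,0.001,0,0,0,-1],
    [0,0,0.0005,0,0,0,-1],
    [0,0,0,0,0,0,-1],
  ],
)

```text
time_s: 16.75
ee_pos: [0.525, 0.3224, 0.0283]
eef_rot: [-3.141, -0.0, -0.0]
force: [-0.5, 0.3, 2.7]
grip_width: 0.0198
grip_force: 60.0
```

jog_arm(
  motion=[
    [0,0,0,0,0,0,-1],
    [0,0,0,0,0,0,-0.5],
    [0,0,0,0,0,0,-0.35],
    [0,0,0,0,0,0,-0.25],
    [0,0,0,0,0,0,-0.25],
  ],
  squeeze=10,
)

```text
time_s: 17.25
ee_pos: [0.5248, 0.3223, 0.0279]
eef_rot: [3.142, 0.0, -0.0]
force: [-0.0, -0.4, -0.1]
grip_width: 0.0353
grip_force: 0.0
```

jog_arm(
  motion=[
    [0,0,-0.02,0,0,0,-0.25],
    [0,0,-0.04,0,0,0,-0.25],
    [0,0,-0.04,0,0,0,-0.25],
    [0,0,-0.04,0,0,0,-0.25],
    [0,0,0,0,0,0,-0.25],
  ],
)

```text
time_s: 17.75
ee_pos: [0.5267, 0.3233, 0.174]
eef_rot: [-3.137, -0.008, -0.0]
force: [0.5, 0.3, -0.1]
grip_width: 0.0355
grip_force: 0.0
```

Run:
```python
from h import *
a=save("side","pics/s4.png"); b=save("top","pics/t4.png")
A=cv2.resize(a[150:330,190:430],None,fx=2.1,fy=2.1,interpolation=cv2.INTER_CUBIC); B=cv2.resize(b[170:290,230:325],(296,378),interpolation=cv2.INTER_CUBIC)
cv2.imwrite("pics/c4.png",np.hstack([A,B]))
```

```text
(no output)
```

View pics/c4.png

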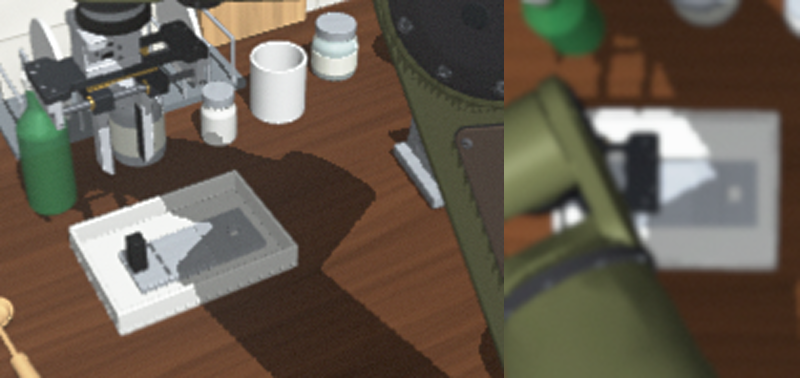

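The cassette lies flat in the tray, with its grip at (137,250) and its hole at (235,232) in the crop. It is released, the gripper is clear, and nothing else has moved.

```bash
python3 -c "
from station import ctrl
print(ctrl.hand_in())"
```

```text
the job is handed in; nothing more can be done
None
```

The knob was turned clockwise to its stop (peaking at about 23 N on the peg, just under the 24 N slip limit), the cassette was slid out and set down flat and released in the washing-up tray, and the job was handed in at about 18 s; no verdict was returned.

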